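# Build up the sieve stack for a grind check

### The job

Build up the sieve stack for checking the mill's grind on the round grey sieve base: from the bottom, the receiver pan with the plain floor, then the fine-mesh sieve, then the tall coarse sieve with the seven big holes, and the lid with the black knob on top. Every part must stand upright with its foot fully seated in the part below. Leave the grinding disc, the clear cup, the star knob and everything else where they are.

Things in the scene. Friction and masses are not known exactly. Their poses are not given: they have to be found in the camera images.
- sieve_base: Fixed round grey flange, 96 mm wide, 6 mm thick, three screw heads, with a bright metal collar in its middle: 62 mm outside, 54 mm inside (4 mm wall), rim 14 mm above the table, recess 8 mm deep. Origin: centre of the underside, on the table. The stack stands on this collar; the seated pan's origin is 8 mm above this origin.
- receiver_pan: Receiver pan, loose: round steel cup with a plain bright closed floor, 62 mm outside, wall 4 mm, 28 mm high in all, inside 20 mm deep, about 0.15 kg. Its 6 mm tapered foot (48 mm at the shoulder, 43 mm below) drops into the 54 mm mouth below till the shoulder rests on the rim. Origin: centre of its underside, z up. Grasp across the wall. A part seated on it lies 22 mm higher (origins).
- fine_sieve: Fine sieve, loose: steel cup, its floor a dense wire mesh (4 mm squares, dark), 62 mm outside, wall 4 mm, 36 mm high in all, about 0.16 kg. Its 6 mm tapered foot (48 mm at the shoulder, 43 mm below) drops into the 54 mm mouth below till the shoulder rests on the rim. Origin: centre of its underside, z up. Grasp across the wall. A part seated on it lies 30 mm higher (origins).
- coarse_sieve: Coarse sieve, loose: the tallest steel cup, its floor a bright plate with seven 12 mm black holes, 62 mm outside, wall 4 mm, 46 mm high in all, about 0.2 kg. Its 6 mm tapered foot (48 mm at the shoulder, 43 mm below) drops into the 54 mm mouth below till the shoulder rests on the rim. Origin: centre of its underside, z up. Grasp across the wall. A part seated on it lies 40 mm higher (origins).
- sieve_lid: Sieve lid, loose: flat steel disc of 62 mm diameter, 5 mm thick, with a black round knob in the middle (24 mm diameter, its waist 16 mm; the wide part runs from 16 mm above the origin to the top at 32 mm). Below the disc it has the same 6 mm tapered foot (48 to 43 mm) that drops into the mouth below. Origin at the centre of the foot's underside, z up; lift it by the knob. About 0.12 kg.
- burr_disc: Not part of the stack, leave alone: loose grooved metal grinding disc with a hole, 70 mm diameter, 11 mm high; origin at the centre of its underside.
- portion_cup: Not part of the stack, leave alone: loose clear plastic portion cup, 62 mm at the rim, 34 mm high; origin at the centre of its underside.
- star_knob: Not part of the stack, leave alone: loose black star knob, 43 mm wide, with a threaded stud standing up to 38 mm; origin at the centre of its underside.
There are look-alikes about, which are no part of the job. What is shaped like the sieve_lid but pink or purple is not meant.

How it is judged:
By the outcome, as a careful person would: the job done as asked, in the order asked, and still so for the second after the job is handed in, with the robot touching nothing.
It also fails if it takes over 112 s, if anything falls off the work surface, if the arm or the gripper's body presses on something with over 40 N, if the wrist force passes 120 N, or if a joint passes its speed limit or range.

### The arm

A 7-joint arm with a two-finger parallel gripper is mounted at the origin on a cart in front of the work surface, level with it; the furniture and walls round the work are solid. World frame = base frame: x ahead of the robot, y to its left, z up, the work surface at z = 0. Lengths are in m, angles in rad, forces in N, time in s.
With the tool pointing down it reaches from about 0.4 to 0.85 m from the base axis. Payload 10.4 kg.
Tool frame: the origin (TCP) lies on the centre line of the jaws, within the pads' length; the fingertips stand 11 mm ahead of it and the grasp point (between the pads) lies 8 mm behind it (tip_reach is the distance from the TCP to the fingertips, in m); z points along the fingers, y is the line along which they close (so a half turn about z gives the same grasp; the last joint's range is limited). The gripper opens to 85 mm and grips with 20 to 120 N. Pads are 22 mm wide; open, the fingers measure 114 mm over their backs; the gripper's body (76 mm by 85 mm) begins 54 mm behind the grasp point. The pads swing forward as they close: fully open they stand 13 mm farther back than shut.
Start: joints at [1.147, 0.332, -0.065, 1.46, 0.022, 1.35, -0.088], TCP at [0.244, -0.575, 0.21] pointing down, gripper open.
Joint ranges: [-2.6, 2.6], [-0.5, 2.12], [-1.47, 1.34], [0.16, 2.42], [-1.27, 4.41], [0.06, 2.06], [-2.6, 2.6]. Speed limits (rad/s): [2.22, 2.22, 2.79, 2.79, 3.14, 3.14, 3.14].

### API

Orientations are given as a unit quaternion [x, y, z, w].
In Python, from workcell import get_obs, camera, hand_in, tip_reach gives the robot as it stands. The module is installed in compiled form; this text tells all that it offers.
- The arm moves only by the tool move_arm, never from a script. Its argument "plan" is a list of rows, each an object with "delta_pos": the shift along the tool's x, y, z in shares of 1 m (1.0 is 1 m), a list of three; "turn": the turn, a rotation vector about the tool's x, y, z in fractions of the full range, 1 being 90 degrees, a list of three; "fingers": the closure, from 0 (fully open) to 1 (shut). A call has 1 to 12 rows; each row is the pose to reach, as a shift and turn from the pose commanded when the call began, along the tool's axes at that moment; what a row does not reach only later rows make up. A row lasts 1/8 s, in which the tool goes at most 62.5 mm and 10.7 degrees, less where a joint would pass 70% of its speed; a pose out of reach is approached as far as the arm can. A shift or turn number past 1, either way, is cut back to 1. A call with a gripper value outside its range is refused whole. The fingers move at their own pace and stop on an object; "force" is the grip in N (left out, the last holds). Time passes only in rows, so rows that repeat a pose let the fingers close. It gives the time, the measured TCP pose, the force, the opening and the grip force at its end, in the units of the state.
- get_obs(): the state, without advancing time (a new reading comes with each control period).
- camera(name): name is "scene" or "top" or "wrist"; returns a dict with "color" (384x512x3 uint8, red, green, blue), "range_z" (384x512 float32, m along the optical axis (not along the pixel's ray), 0 where there is no reading), "fx", "fy", "cx", "cy" (pixels), "R" (3x3) and "t" (3): a world point X has camera coordinates R X + t; the wrist camera has in their place "tool_from_camera" (4x4, takes a point from camera to tool coordinates, whose origin is the TCP and whose axes are the flange's). Camera axes: x right, y down, z forward; pixel columns grow to the right and rows downward; lengths in m; the calibration is good to about 2 mm. A picture is of the moment at which its call begins: read the wrist's pose just before it.
- hand_in(): hands the job in; it is judged then, once.
The state is a dict: "clock": time; "joint_pos": joint angles; "joint_velocities": joint speeds; "tau": joint torques, N m; "position": TCP position; "ee_rot": TCP orientation; "ft_force": force on the tool from outside, world axes, zero at the start; "torque": the same for the moment, N m; "grip_width": opening from 0.0 (shut) to 1.0 (fully open); "grasp_force": force on a finger pad.
Only numpy, scipy, OpenCV 4.12 (cv2) and the standard library are available. Lean on these libraries where they do the work, as an engineer would, in place of code of your own. Each camera call takes 0.05 s, during which the arm holds its last target. There are 200 camera calls.

## Working session

There is one attempt and no reset: what is moved stays moved. The work goes in short steps, Python scripts to look and compute and a tool call to move; the robot and the scene stay as the last step left them, time stands still between calls to the robot, and variables do not carry over. Pictures are saved under pics/ and viewed, at most 14 in all, crops included, and the job is handed in when it is done.

Besides the shell and the picture viewer there is one more tool, called after "Call:" as a command line: name --argument value ..., lists and objects as JSON in quotes. move_arm: Moves the arm, as the interface text tells. Its arguments: {"type":"object","properties":{"plan":{"type":"array","items":{"type":"object","properties":{"delta_pos":{"type":"array","items":{"type":"number"}},"turn":{"type":"array","items":{"type":"number"}},"fingers":{"type":"number"}}}},"force":{"type":"number"}},"required":["plan"]}

```bash
mkdir -p pics; cat > h.py <<'E'
import numpy as np, cv2, pickle
from workcell import get_obs, camera, hand_in, tip_reach
from scipy.spatial.transform import Rotation as Ro
def snap(n):
    o=get_obs(); c=camera(n)
    if 'R' not in c or n=='wrist':
        T=np.eye(4);T[:3,:3]=Ro.from_quat(o['ee_rot']).as_matrix();T[:3,3]=o['position']
        W=T@np.array(c['tool_from_camera']); c['R']=W[:3,:3].T; c['t']=-W[:3,:3].T@W[:3,3]
    return c
def save(c,f): cv2.imwrite('pics/'+f,c['color'][:,:,::-1])
def cloud(c):
    v,u=np.mgrid[:384,:512]; z=c['range_z']
    P=np.stack([(u-c['cx'])/c['fx']*z,(v-c['cy'])/c['fy']*z,z],-1)
    X=(P-np.array(c['t']))@np.array(c['R']); X[z==0]=np.nan
    return X
def ray(c,u,v,h):
    R=np.array(c['R']);C=-R.T@np.array(c['t']);d=R.T@np.array([(u-c['cx'])/c['fx'],(v-c['cy'])/c['fy'],1.])
    return C+d*(h-C[2])/d[2]
E
python3 - <<'E'
from h import *
o=get_obs();print({k:np.round(v,3).tolist() for k,v in o.items()}, tip_reach)
for n in('top','scene'):
    c=snap(n);save(c,n+'0.png');pickle.dump(c,open(n+'.pkl','wb'));print(n,c['fx'],(-np.array(c['R']).T@c['t']).round(3))
E
```

```text
{'clock': 0.0, 'joint_pos': [1.147, 0.333, -0.065, 1.461, 0.022, 1.35, -0.089], 'joint_velocities': [0.0, -0.0, -0.001, 0.002, 0.0, 0.001, 0.0], 'tau': [-0.0, -62.546, 0.049, -39.161, 0.016, 0.01, -0.0], 'position': [0.244, -0.575, 0.209], 'ee_rot': [0.98, 0.199, -0.0, -0.001], 'ft_force': [0.056, -0.909, 0.706], 'torque': [0.03, 0.021, 0.057], 'grasp_force': 0.0, 'grip_width': 1.0} 0.011
top 493.0155584862692 [ 0.237 -0.02   1.181]
scene 497.8945975189696 [-0.272  0.914  0.569]
```

View pics/top0.png

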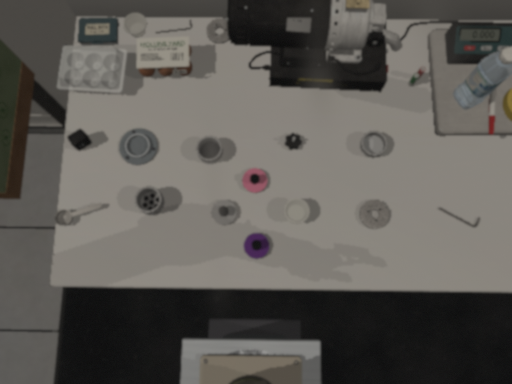

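View pics/scene0.png

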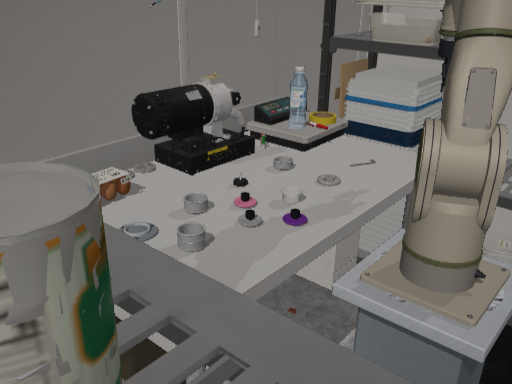

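Top view: base at (138,146), cups at (209,150), (150,200) and (374,144), and lids grey (225,211), pink (255,180) and purple (257,245). The portion cup is at (298,211) and the burr disc at (374,214). I'll confirm these in an enlarged crop and measure them.

```bash
python3 - <<'E'
from h import *
c=pickle.load(open('top.pkl','rb'));X=cloud(c)
im=c['color'][:,:,::-1]
def cr(u,v,r=24): return cv2.resize(im[v-r:v+r,u-r:u+r],(260,260),interpolation=cv2.INTER_CUBIC)
L=dict(base=(138,146),a=(209,150),b=(150,200),c=(374,144),lid=(225,211),cup=(298,211))
t=[cr(*p) for p in L.values()]
cv2.imwrite('pics/crop1.png',np.vstack([np.hstack(t[:3]),np.hstack(t[3:])]))
print('table',np.nanmedian(X[255:270,120:420,2]))
for n in('top','scene'):
    c=pickle.load(open(n+'.pkl','rb'));Y=cloud(c)
    for k,(u,v) in L.items():
        p=X[v,u]
        m=(np.hypot(Y[...,0]-p[0],Y[...,1]-p[1])<.06)&(Y[...,2]>.008)&(Y[...,2]<.09)
        q=Y[m]; 
        if len(q)<5: continue
        h=np.percentile(q[:,2],96); s=q[q[:,2]>h-.006]
        print(n,k,p.round(3),'n',m.sum(),'h',h.round(4),'ext',q[:,:2].min(0).round(3),q[:,:2].max(0).round(3),'rim circ',[np.round(z,4) for z in cv2.minEnclosingCircle(s[:,:2].astype('f4'))])
E
```

```text
table -0.0009721054424863223
top base [0.609 0.288 0.007] n 257 h 0.0158 ext [0.565 0.243] [0.653 0.335] rim circ [array([0.6088, 0.2912]), np.float64(0.0439)]
top a [0.601 0.111 0.007] n 409 h 0.0375 ext [0.565 0.078] [0.628 0.14 ] rim circ [array([0.5971, 0.11  ]), np.float64(0.0321)]
top b [0.473 0.251 0.003] n 458 h 0.0475 ext [0.435 0.217] [0.497 0.28 ] rim circ [array([0.4671, 0.2481]), np.float64(0.0322)]
top c [ 0.62  -0.298  0.011] n 360 h 0.0292 ext [ 0.585 -0.325] [ 0.649 -0.261] rim circ [array([ 0.6171, -0.2929]), np.float64(0.0319)]
top lid [0.443 0.065 0.033] n 425 h 0.0325 ext [0.415 0.042] [0.474 0.101] rim circ [array([0.4442, 0.0708]), np.float64(0.012)]
top cup [ 0.446 -0.108  0.029] n 521 h 0.0356 ext [ 0.416 -0.131] [ 0.475 -0.072] rim circ [array([ 0.4456, -0.1021]), np.float64(0.0307)]
scene base [0.609 0.288 0.007] n 142 h 0.0142 ext [0.569 0.26 ] [0.646 0.323] rim circ [array([0.6076, 0.2967]), np.float64(0.0396)]
scene a [0.601 0.111 0.007] n 407 h 0.0355 ext [0.563 0.079] [0.63  0.146] rim circ [array([0.599 , 0.1134]), np.float64(0.0364)]
scene b [0.473 0.251 0.003] n 675 h 0.0453 ext [0.433 0.217] [0.498 0.282] rim circ [array([0.4653, 0.2496]), np.float64(0.0327)]
scene c [ 0.62  -0.298  0.011] n 200 h 0.027 ext [ 0.584 -0.324] [ 0.649 -0.257] rim circ [array([ 0.6159, -0.2918]), np.float64(0.0348)]
scene lid [0.443 0.065 0.033] n 249 h 0.0308 ext [0.414 0.043] [0.475 0.105] rim circ [array([0.4441, 0.0732]), np.float64(0.0135)]
scene cup [ 0.446 -0.108  0.029] n 277 h 0.033 ext [ 0.414 -0.132] [ 0.477 -0.07 ] rim circ [array([ 0.4452, -0.1005]), np.float64(0.0315)]
```

View pics/crop1.png

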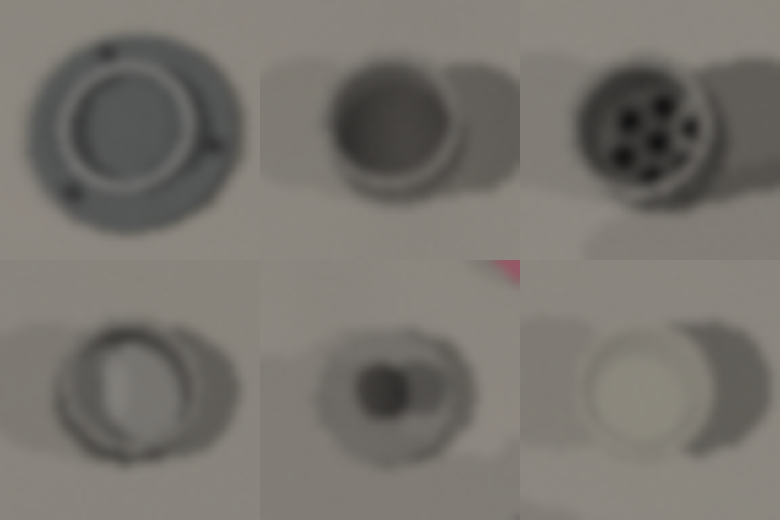

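Fits: (374,144) has a plain bright floor and h≈28 mm, so it is the pan. (209,150) has a dark floor and h≈36, so it is the fine sieve. (150,200) has seven holes and h≈46, so it is the coarse sieve. The grey disc with the knob at (225,211) is the lid; (298,211) is the plastic cup. I'll move over the pan for a wrist look.

Call:
move_arm --plan '[{"delta_pos":[0.45,-0.116,0]},{"delta_pos":[0.45,-0.116,0]},{"delta_pos":[0.45,-0.116,0]},{"delta_pos":[0.45,-0.116,0]},{"delta_pos":[0.45,-0.116,0]},{"delta_pos":[0.45,-0.116,0]},{"delta_pos":[0.45,-0.116,0]},{"delta_pos":[0.45,-0.116,0]},{"delta_pos":[0.45,-0.116,0]},{"delta_pos":[0.45,-0.116,0]}]'

```text
validation failed for argument at $.pl...
```

```bash
cat >> h.py <<'E'
def circ(c,h,p,tol=.005,rmax=.05):
    """centre of a ring at height h near p: cloud points within tol of h"""
    X=cloud(c);m=(np.abs(X[...,2]-h)<tol)&(np.hypot(X[...,0]-p[0],X[...,1]-p[1])<rmax)
    q=X[m]
    if len(q)<10: return None
    (a,b),r=cv2.minEnclosingCircle(q[:,:2].astype('f4')); return np.round([a,b,r,np.median(q[:,2])],4),len(q)
def todo(*P):
    o=get_obs();R=Ro.from_quat(o['ee_rot']).as_matrix()
    print('clock',round(o['clock'],2),'pos',np.round(o['position'],4),'x',R[:,0].round(3),'z',R[:,2].round(3),'j',np.round(o['joint_pos'],2),'w',round(o['grip_width'],3))
    for p in P: print(p,'->',np.round(R.T@(np.array(p)-o['position']),4))
E
python3 - <<'E'
from h import *
c=snap('wrist');save(c,'w1.png');pickle.dump(c,open('w1.pkl','wb'));print('cam',-c['R'].T@c['t'],c['fx'])
print(circ(c,.028,(.6165,-.292)))
todo((.6165,-.292,.02))
E
```

```text
cam [ 0.30405249 -0.55022282  0.3731176 ] 328.22740998693075
None
clock 0.15 pos [ 0.2437 -0.5752  0.2093] x [ 0.921  0.39  -0.   ] z [-0.     0.001 -1.   ] j [ 1.15  0.33 -0.06  1.46  0.02  1.35 -0.09] w 0.999
(0.6165, -0.292, 0.02) -> [ 0.4537 -0.1151  0.1894]
```

View pics/w1.png

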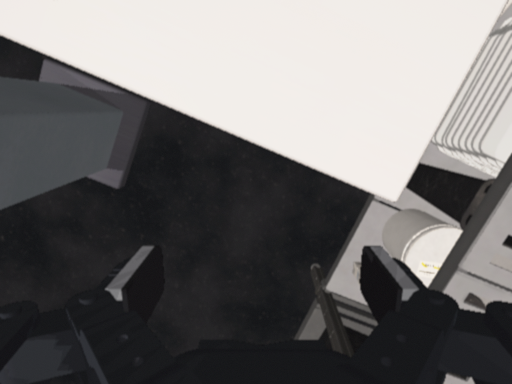

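The move was refused, so the arm hasn't moved: the wrist view shows the table edge and the open fingers at (135,290) and (390,290). Each row probably needs all three keys.

Call:
move_arm --plan '[{"delta_pos":[0.45,-0.116,0],"turn":[0,0,0],"fingers":0},{"delta_pos":[0.45,-0.116,0],"turn":[0,0,0],"fingers":0},{"delta_pos":[0.45,-0.116,0],"turn":[0,0,0],"fingers":0},{"delta_pos":[0.45,-0.116,0],"turn":[0,0,0],"fingers":0},{"delta_pos":[0.45,-0.116,0],"turn":[0,0,0],"fingers":0},{"delta_pos":[0.45,-0.116,0],"turn":[0,0,0],"fingers":0},{"delta_pos":[0.45,-0.116,0],"turn":[0,0,0],"fingers":0},{"delta_pos":[0.45,-0.116,0],"turn":[0,0,0],"fingers":0},{"delta_pos":[0.45,-0.116,0],"turn":[0,0,0],"fingers":0},{"delta_pos":[0.45,-0.116,0],"turn":[0,0,0],"fingers":0}]' --force 40

```text
clock: 1.4
position: [0.612, -0.2944, 0.2096]
ee_rot: [0.98, 0.198, -0.0, 0.0]
ft_force: [-0.4, -1.2, 0.5]
grip_width: 1.002
grasp_force: 0.0
```

```bash
python3 - <<'E'
from h import *
c=snap('wrist');save(c,'w2.png');pickle.dump(c,open('w2.pkl','wb'));print('cam',-c['R'].T@c['t'],c['fx'])
print(circ(c,.028,(.6165,-.292)))
todo((.6165,-.292,.02))
E
```

```text
cam [ 0.67248173 -0.26926007  0.37351072] 328.22740998693075
(array([ 0.6181, -0.2957,  0.0317,  0.0279]), 830)
clock 1.45 pos [ 0.6118 -0.2948  0.2099] x [ 0.922  0.388 -0.001] z [-0.001 -0.001 -1.   ] j [ 0.57  0.47 -0.27  1.29  0.12  1.4  -0.87] w 0.997
(0.6165, -0.292, 0.02) -> [ 0.0056 -0.0009  0.1899]
```

View pics/w2.png

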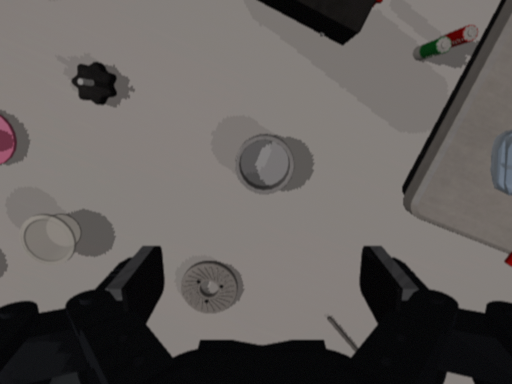

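The wrist view shows the pan at (264,163) with a plain bright floor, ring fit (0.618, -0.2955), r 31.7 mm and rim 28 mm. Descending to grip it.

Call:
move_arm --plan '[{"delta_pos":[0.0055,0.0025,0.05],"turn":[0,0,0],"fingers":0},{"delta_pos":[0.0055,0.0025,0.105],"turn":[0,0,0],"fingers":0},{"delta_pos":[0.0055,0.0025,0.155],"turn":[0,0,0],"fingers":0},{"delta_pos":[0.0055,0.0025,0.18],"turn":[0,0,0],"fingers":0},{"delta_pos":[0.0055,0.0025,0.192],"turn":[0,0,0],"fingers":0},{"delta_pos":[0.0055,0.0025,0.192],"turn":[0,0,0],"fingers":0},{"delta_pos":[0.0055,0.0025,0.192],"turn":[0,0,0],"fingers":1},{"delta_pos":[0.0055,0.0025,0.192],"turn":[0,0,0],"fingers":1},{"delta_pos":[0.0055,0.0025,0.192],"turn":[0,0,0],"fingers":1},{"delta_pos":[0.0055,0.0025,0.192],"turn":[0,0,0],"fingers":1}]' --force 40

```text
clock: 2.7
position: [0.6191, -0.2933, 0.0182]
ee_rot: [0.98, 0.199, 0.0, 0.0]
ft_force: [0.3, -0.4, -0.5]
grip_width: 0.147
grasp_force: 0.0
```

```bash
python3 - <<'E'
from h import *
todo((.6165,-.292,.02)); o=get_obs(); print(o['grasp_force'],o['ft_force'])
c=snap('wrist');d=snap('scene')
z=cv2.resize(d['color'][130:200,235:335],(500,350),interpolation=cv2.INTER_CUBIC)
a=np.zeros((384+0,800,3),'u1');a[:384,:400]=cv2.resize(c['color'],(400,384));a[:350,300+0:800]=z if False else z
a[:,:400]=cv2.resize(c['color'],(400,384))
cv2.imwrite('pics/w3.png',a[:,:,::-1])
E
```

```text
clock 2.7 pos [ 0.6191 -0.2933  0.0182] x [0.921 0.39  0.   ] z [ 0. -0. -1.] j [ 0.56  0.63 -0.26  1.46  0.17  1.07 -0.9 ] w 0.147
(0.6165, -0.292, 0.02) -> [-0.0019 -0.0022 -0.0018]
0.0 [ 0.33443496 -0.40719379 -0.49728119]
```

View pics/w3.png

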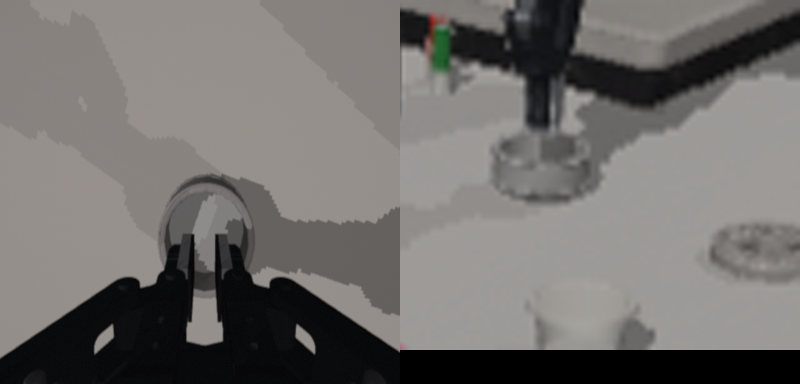

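The fingers closed inside the pan's mouth, above or over the rim, so they missed. I'll raise, reopen, go down, and check before closing.

Call:
move_arm --plan '[{"delta_pos":[0,0,-0.04],"turn":[0,0,0],"fingers":0.8},{"delta_pos":[0,0,-0.04],"turn":[0,0,0],"fingers":0},{"delta_pos":[0,0,-0.04],"turn":[0,0,0],"fingers":0},{"delta_pos":[0,0,-0.04],"turn":[0,0,0],"fingers":0},{"delta_pos":[0,0,-0.04],"turn":[0,0,0],"fingers":0}]' --force 40

```text
clock: 3.42
position: [0.6185, -0.2931, 0.0571]
ee_rot: [0.98, 0.199, -0.001, -0.0]
ft_force: [0.8, 0.4, -0.1]
grip_width: 0.998
grasp_force: 0.0
```

```bash
python3 - <<'E'
from h import *
todo()
c=snap('wrist'); save(c,'w4.png'); print(circ(c,.028,(.6165,-.292)))
o=get_obs();T=np.array(c['tool_from_camera'])
v,u=np.mgrid[:384,:512];z=c['range_z'];P=np.stack([(u-c['cx'])/c['fx']*z,(v-c['cy'])/c['fy']*z,z],-1)@T[:3,:3].T+T[:3,3]
m=(z>0)&(P[...,2]<.03)&(abs(P[...,1])<.07)
for s in(-1,1):
    q=P[m&(P[...,1]*s>0)]
    if len(q): print('finger',s,len(q),'zmax',np.percentile(q[:,2],[50,90,98,100]).round(4),'tip y,x',q[q[:,2]>np.percentile(q[:,2],95)].mean(0).round(4))
d=snap('top');print('top',circ(d,.028,(.6165,-.292)))
E
```

```text
clock 3.42 pos [ 0.6185 -0.2931  0.0571] x [ 0.921  0.39  -0.001] z [-0.001  0.    -1.   ] j [ 0.56  0.59 -0.26  1.44  0.16  1.14 -0.9 ] w 0.998
(array([ 0.6183, -0.2956,  0.0318,  0.0278]), 2450)
finger -1 20020 zmax [-0.0908 -0.0521  0.0292  0.03  ] tip y,x [ 0.0002 -0.0196  0.023 ]
finger 1 19392 zmax [-0.0905 -0.0501  0.0293  0.03  ] tip y,x [0.0003 0.0199 0.0291]
top (array([ 0.6171, -0.2919,  0.0329,  0.0269]), 96)
```

```bash
python3 - <<'E'
from h import *
c=snap('wrist')
T=np.array(c['tool_from_camera'])
v,u=np.mgrid[:384,:512];z=c['range_z'];P=np.stack([(u-c['cx'])/c['fx']*z,(v-c['cy'])/c['fy']*z,z],-1)@T[:3,:3].T+T[:3,3]
for s in(-1,1):
    m=(z>0)&(P[...,1]*s>.036)&(P[...,1]*s<.07)&(P[...,2]<.03)&(P[...,2]>-.06)
    q=P[m];k=q[np.argsort(-q[:,2])][::max(1,len(q)//12)][:12];print(s,len(q));print(k.round(4))
E
```

```text
-1 1811
[[ 0.0012 -0.0427 -0.0336]
 [ 0.0069 -0.042  -0.0388]
 [ 0.01   -0.0481 -0.0416]
 [ 0.0009 -0.0422 -0.0437]
 [ 0.0102 -0.0438 -0.0459]
 [ 0.0069 -0.0423 -0.0478]
 [ 0.0016 -0.0418 -0.0498]
 [ 0.0105 -0.0449 -0.0516]
 [ 0.0101 -0.0425 -0.0533]
 [ 0.0102 -0.0433 -0.0551]
 [-0.0079 -0.0422 -0.0567]
 [ 0.0091 -0.0423 -0.0584]]
1 1812
[[-0.0087  0.0435 -0.0341]
 [ 0.0101  0.0494 -0.0388]
 [-0.0114  0.0437 -0.0417]
 [-0.0022  0.0435 -0.0438]
 [ 0.0078  0.0431 -0.0461]
 [ 0.0045  0.0428 -0.0481]
 [ 0.0093  0.0432 -0.0501]
 [ 0.0105  0.0471 -0.0517]
 [-0.0091  0.0433 -0.0536]
 [ 0.0103  0.045  -0.0554]
 [ 0.0104  0.0476 -0.0571]
 [-0.      0.0434 -0.0585]]
```

View pics/w4.png

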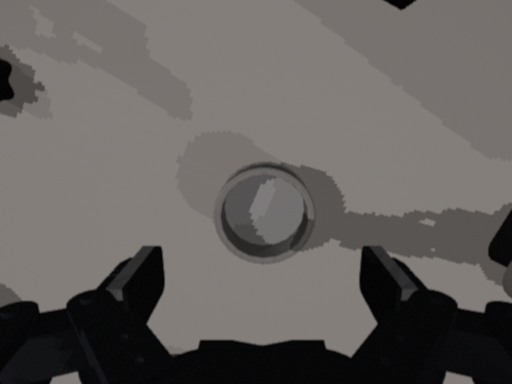

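The view shows the pan at (264,212), not moved. The depth shows the open fingertips at tool z ≈ -33 mm, so the fingers are really about 31 mm shorter than the text says. That explains the miss, so I'll use the measured value.

Call:
move_arm --plan '[{"delta_pos":[-0.0015,0.002,0.04],"turn":[0,0,0],"fingers":0},{"delta_pos":[-0.0015,0.002,0.065],"turn":[0,0,0],"fingers":0},{"delta_pos":[-0.0015,0.002,0.075],"turn":[0,0,0],"fingers":0},{"delta_pos":[-0.0015,0.002,0.075],"turn":[0,0,0],"fingers":0},{"delta_pos":[-0.0015,0.002,0.075],"turn":[0,0,0],"fingers":0},{"delta_pos":[-0.0015,0.002,0.075],"turn":[0,0,0],"fingers":1},{"delta_pos":[-0.0015,0.002,0.075],"turn":[0,0,0],"fingers":1},{"delta_pos":[-0.0015,0.002,0.075],"turn":[0,0,0],"fingers":1},{"delta_pos":[-0.0015,0.002,0.075],"turn":[0,0,0],"fingers":1}]' --force 40

```text
clock: 4.7
position: [0.6191, -0.296, -0.0154]
ee_rot: [0.98, 0.199, 0.001, 0.001]
ft_force: [-2.7, 1.3, 7.7]
grip_width: 0.715
grasp_force: 42.6
```

```bash
python3 - <<'E'
from h import *
todo((.608,.290,.12))
for n in('top','scene'):
    c=snap(n);print(n,circ(c,.014,(.608,.290),.0035,.04))
    X=cloud(c)
    # flange annulus
    print(circ(c,.0062,(.608,.290),.003,.07))
E
```

```text
clock 4.7 pos [ 0.6191 -0.296  -0.0154] x [0.921 0.39  0.001] z [ 0.002 -0.001 -1.   ] j [ 0.56  0.67 -0.25  1.48  0.18  1.02 -0.91] w 0.715
(0.608, 0.29, 0.12) -> [ 0.2185 -0.5437 -0.136 ]
top (array([0.604 , 0.2891, 0.0354, 0.0126]), 112)
(array([0.6077, 0.29  , 0.0699, 0.0055]), 764)
scene (array([0.6097, 0.2911, 0.0328, 0.0122]), 91)
(array([0.6094, 0.2919, 0.0494, 0.0053]), 366)
```

Gripped at about 61 mm. Lifting and carrying it to a viewing stop short of the base.

Call:
move_arm --plan '[{"delta_pos":[0,0,-0.05],"turn":[0,0,0],"fingers":1},{"delta_pos":[0,0,-0.11],"turn":[0,0,0],"fingers":1},{"delta_pos":[0.013,-0.05,-0.12],"turn":[0,0,0],"fingers":1},{"delta_pos":[0.028,-0.11,-0.12],"turn":[0,0,0],"fingers":1},{"delta_pos":[0.043,-0.17,-0.12],"turn":[0,0,0],"fingers":1},{"delta_pos":[0.058,-0.23,-0.12],"turn":[0,0,0],"fingers":1},{"delta_pos":[0.073,-0.29,-0.12],"turn":[0,0,0],"fingers":1},{"delta_pos":[0.088,-0.35,-0.12],"turn":[0,0,0],"fingers":1},{"delta_pos":[0.103,-0.41,-0.12],"turn":[0,0,0],"fingers":1},{"delta_pos":[0.118,-0.47,-0.12],"turn":[0,0,0],"fingers":1},{"delta_pos":[0.133,-0.525,-0.12],"turn":[0,0,0],"fingers":1},{"delta_pos":[0.14,-0.545,-0.12],"turn":[0,0,0],"fingers":1}]' --force 40

```text
clock: 6.3
position: [0.5329, 0.2653, 0.1034]
ee_rot: [0.979, 0.202, 0.0, -0.001]
ft_force: [0.2, -1.2, -1.3]
grip_width: 0.715
grasp_force: 44.4
```

Call:
move_arm --plan '[{"delta_pos":[0,0,0],"turn":[0,0,0],"fingers":1},{"delta_pos":[0,0,0],"turn":[0,0,0],"fingers":1},{"delta_pos":[0,0,0],"turn":[0,0,0],"fingers":1}]'

```text
clock: 6.68
position: [0.5352, 0.2591, 0.1029]
ee_rot: [0.98, 0.198, 0.0, 0.0]
ft_force: [-0.0, 0.4, -1.3]
grip_width: 0.719
grasp_force: 44.4
```

```bash
python3 - <<'E'
from h import *
todo((.608,.290,.02))
c=snap('wrist');save(c,'w5.png');pickle.dump(c,open('w5.pkl','wb'))
print(circ(c,.014,(.608,.290),.0035,.04), circ(c,.0062,(.608,.290),.003,.055))
T=np.array(c['tool_from_camera'])
v,u=np.mgrid[:384,:512];z=c['range_z'];P=np.stack([(u-c['cx'])/c['fx']*z,(v-c['cy'])/c['fy']*z,z],-1)@T[:3,:3].T+T[:3,3]
m=(z>0)&(np.hypot(P[...,0],P[...,1])<.036)&(P[...,2]<.03)&(P[...,2]>-.06)
q=P[m];print('held z pct',np.percentile(q[:,2],[2,10,30,50,70,95]).round(4))
r=q[(np.hypot(q[:,0],q[:,1])<.035)&(q[:,2]<-.03)&(q[:,0]>.013)];print(len(r),r.min(0),r.max(0)) if len(r) else None
E
```

```text
clock 6.67 pos [0.5352 0.2591 0.1029] x [ 0.922  0.388 -0.   ] z [ 0.    -0.001 -1.   ] j [-0.11  0.4  -0.52  1.65  0.21  1.15 -1.85] w 0.719
(0.608, 0.29, 0.02) -> [ 0.0791 -0.0003  0.0829]
(array([0.6136, 0.2863, 0.0348, 0.0137]), 1478) (array([0.6104, 0.2887, 0.0481, 0.006 ]), 11539)
held z pct [-0.0564 -0.044  -0.0425 -0.0292 -0.0237 -0.0227]
2455 [ 0.01300137 -0.0277519  -0.04522873] [ 0.03151301  0.02910009 -0.03002807]
```

View pics/w5.png

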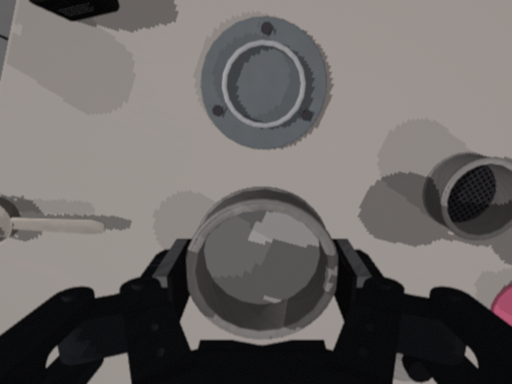

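The wrist view shows the pan held level (rim around (263,265)). The base flange fits at (0.6104, 0.2887) with r 48.1 mm, collar at pixel (263,83). The fine mesh is confirmed at (473,195). Placing.

Call:
move_arm --plan '[{"delta_pos":[0.04,0.0015,0.02],"turn":[0,0,0],"fingers":1},{"delta_pos":[0.08,0.0015,0.04],"turn":[0,0,0],"fingers":1},{"delta_pos":[0.08,0.0015,0.07],"turn":[0,0,0],"fingers":1},{"delta_pos":[0.08,0.0015,0.09],"turn":[0,0,0],"fingers":1},{"delta_pos":[0.08,0.0015,0.098],"turn":[0,0,0],"fingers":1},{"delta_pos":[0.08,0.0015,0.102],"turn":[0,0,0],"fingers":1},{"delta_pos":[0.08,0.0015,0.106],"turn":[0,0,0],"fingers":1},{"delta_pos":[0.08,0.0015,0.109],"turn":[0,0,0],"fingers":1},{"delta_pos":[0.08,0.0015,0.111],"turn":[0,0,0],"fingers":1},{"delta_pos":[0.08,0.0015,0.111],"turn":[0,0,0],"fingers":1}]'

```text
clock: 7.98
position: [0.6092, 0.2906, -0.0074]
ee_rot: [0.98, 0.199, 0.0, 0.0]
ft_force: [-1.5, -1.3, 4.1]
grip_width: 0.718
grasp_force: 44.8
```

Call:
move_arm --plan '[{"delta_pos":[0,0,-0.001],"turn":[0,0,0],"fingers":0},{"delta_pos":[0,0,-0.001],"turn":[0,0,0],"fingers":0},{"delta_pos":[0,0,-0.001],"turn":[0,0,0],"fingers":0},{"delta_pos":[0,0,-0.001],"turn":[0,0,0],"fingers":0},{"delta_pos":[0,0,-0.04],"turn":[0,0,0],"fingers":0},{"delta_pos":[0,0.02,-0.1],"turn":[0,0,0],"fingers":0},{"delta_pos":[-0.03,0.06,-0.13],"turn":[0,0,0],"fingers":0},{"delta_pos":[-0.045,0.095,-0.13],"turn":[0,0,0],"fingers":0},{"delta_pos":[-0.045,0.095,-0.13],"turn":[0,0,0],"fingers":0},{"delta_pos":[-0.045,0.095,-0.13],"turn":[0,0,0],"fingers":0},{"delta_pos":[-0.045,0.095,-0.13],"turn":[0,0,0],"fingers":0}]'

```text
clock: 9.35
position: [0.6041, 0.1871, 0.1217]
ee_rot: [0.98, 0.2, -0.0, -0.0]
ft_force: [0.1, 0.1, -0.0]
grip_width: 1.001
grasp_force: 0.0
```

```bash
python3 - <<'E'
from h import *
c=snap('wrist');save(c,'w6.png');pickle.dump(c,open('w6.pkl','wb'))
print('pan rim',circ(c,.036,(.610,.2895),.004,.045),'tilt check'); X=cloud(c)
m=(abs(X[...,2]-.036)<.005)&(np.hypot(X[...,0]-.610,X[...,1]-.289)<.036);q=X[m]
if len(q)>20: print(np.linalg.lstsq(np.c_[q[:,:2]-q[:,:2].mean(0),np.ones(len(q))],q[:,2],rcond=None)[0])
f=circ(c,.036,(.598,.112));print('fine',f); print('coarse',circ(c,.046,(.466,.249)))
w=pickle.load(open('w5.pkl','rb'));print('fine w5',circ(w,.036,(.598,.112)))
todo(tuple(f[0][:2])+(-.009,))
E
```

```text
pan rim (array([0.6091, 0.2899, 0.0319, 0.0358]), 1756) tilt check
[ 0.00635057 -0.0081909   0.035528  ]
fine (array([0.598 , 0.1081, 0.032 , 0.0359]), 1262)
coarse (array([0.4741, 0.2236, 0.021 , 0.0458]), 295)
fine w5 (array([0.5979, 0.1084, 0.0319, 0.0357]), 1506)
clock 9.4 pos [0.6041 0.187  0.1216] x [ 0.92   0.392 -0.   ] z [-0.001  0.001 -1.   ] j [-0.    0.45 -0.49  1.53  0.22  1.22 -1.69] w 0.999
(np.float64(0.598), np.float64(0.1081), -0.009) -> [-0.0365  0.0703  0.1306]
```

View pics/w6.png

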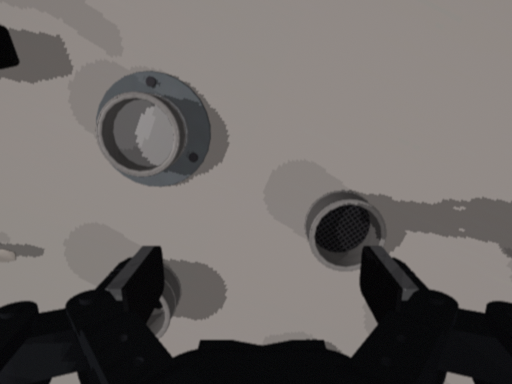

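The pan is seated: rim at 36 mm and level, pixel (140,133). The fine mesh sieve is at (347,230). Grasping it.

Call:
move_arm --plan '[{"delta_pos":[-0.02,0.035,0.02],"turn":[0,0,0],"fingers":0},{"delta_pos":[-0.0365,0.07,0.05],"turn":[0,0,0],"fingers":0},{"delta_pos":[-0.0365,0.07,0.09],"turn":[0,0,0],"fingers":0},{"delta_pos":[-0.0365,0.07,0.12],"turn":[0,0,0],"fingers":0},{"delta_pos":[-0.0365,0.07,0.1315],"turn":[0,0,0],"fingers":0},{"delta_pos":[-0.0365,0.07,0.1315],"turn":[0,0,0],"fingers":0},{"delta_pos":[-0.0365,0.07,0.1315],"turn":[0,0,0],"fingers":0},{"delta_pos":[-0.0365,0.07,0.1315],"turn":[0,0,0],"fingers":1},{"delta_pos":[-0.0365,0.07,0.1315],"turn":[0,0,0],"fingers":1},{"delta_pos":[-0.0365,0.07,0.1315],"turn":[0,0,0],"fingers":1},{"delta_pos":[-0.0365,0.07,0.1315],"turn":[0,0,0],"fingers":1}]'

```text
clock: 10.78
position: [0.5989, 0.1071, -0.008]
ee_rot: [0.98, 0.199, 0.001, 0.0]
ft_force: [-4.1, -0.1, 9.4]
grip_width: 0.718
grasp_force: 41.7
```

Call:
move_arm --plan '[{"delta_pos":[0,0,-0.04],"turn":[0,0,0],"fingers":1},{"delta_pos":[0,0,-0.1],"turn":[0,0,0],"fingers":1},{"delta_pos":[0,-0.04,-0.13],"turn":[0,0,0],"fingers":1},{"delta_pos":[0,-0.09,-0.13],"turn":[0,0,0],"fingers":1},{"delta_pos":[0,-0.14,-0.13],"turn":[0,0,0],"fingers":1},{"delta_pos":[0,-0.164,-0.13],"turn":[0,0,0],"fingers":1},{"delta_pos":[0,-0.164,-0.13],"turn":[0,0,0],"fingers":1},{"delta_pos":[0,-0.164,-0.13],"turn":[0,0,0],"fingers":1},{"delta_pos":[0,-0.164,-0.13],"turn":[0,0,0],"fingers":1}]'

```text
clock: 11.9
position: [0.535, 0.2564, 0.1204]
ee_rot: [0.98, 0.198, 0.0, 0.0]
ft_force: [0.5, -0.4, -0.9]
grip_width: 0.713
grasp_force: 44.3
```

```bash
cat >> h.py <<'E'
def held(c,height):
    T=np.array(c['tool_from_camera'])
    v,u=np.mgrid[:384,:512];z=c['range_z'];P=np.stack([(u-c['cx'])/c['fx']*z,(v-c['cy'])/c['fy']*z,z],-1)@T[:3,:3].T+T[:3,3]
    m=(z>0)&(np.hypot(P[...,0],P[...,1])<.037)&(P[...,2]<.0)&(P[...,2]>-.07)&(P[...,0]>.012);q=P[m]
    zr=np.percentile(q[:,2],[2,10,25]);s=q[(q[:,2]<zr[1]+.004)];
    A=np.linalg.lstsq(np.c_[s[:,:2],np.ones(len(s))],s[:,2],rcond=None)[0]
    print('held rim z pct',zr.round(4),'plane',A.round(4),'origin z',(zr[1]+height).round(4),'xmax',s[:,0].max().round(4),'y',s[:,1].min().round(4),s[:,1].max().round(4))
E
python3 - <<'E'
from h import *
c=snap('wrist');pickle.dump(c,open('w7.pkl','wb'))
f=circ(c,.036,(.609,.2899),.004,.045);print('pan',f);held(c,.036)
todo(tuple(f[0][:2])+(.03-.008,))
E
```

```text
pan (array([0.6088, 0.2899, 0.0317, 0.0358]), 1926)
held rim z pct [-0.0447 -0.0441 -0.0436] plane [ 0.0063 -0.0009 -0.0438] origin z -0.0081 xmax 0.0316 y -0.0284 0.0294
clock 11.95 pos [0.5349 0.2566 0.1203] x [ 0.922  0.388 -0.   ] z [ 0. -0. -1.] j [-0.09  0.38 -0.54  1.64  0.21  1.18 -1.85] w 0.716
(np.float64(0.6088), np.float64(0.2899), 0.022) -> [ 0.0811 -0.0021  0.0983]
```

Level in the grip. Lowering onto the pan.

Call:
move_arm --plan '[{"delta_pos":[0.04,-0.0015,0.02],"turn":[0,0,0],"fingers":1},{"delta_pos":[0.0805,-0.0025,0.04],"turn":[0,0,0],"fingers":1},{"delta_pos":[0.0805,-0.0025,0.065],"turn":[0,0,0],"fingers":1},{"delta_pos":[0.0805,-0.0025,0.08],"turn":[0,0,0],"fingers":1},{"delta_pos":[0.0805,-0.0025,0.086],"turn":[0,0,0],"fingers":1},{"delta_pos":[0.0805,-0.0025,0.09],"turn":[0,0,0],"fingers":1},{"delta_pos":[0.0805,-0.0025,0.094],"turn":[0,0,0],"fingers":1},{"delta_pos":[0.0805,-0.0025,0.097],"turn":[0,0,0],"fingers":1},{"delta_pos":[0.0805,-0.0025,0.099],"turn":[0,0,0],"fingers":1},{"delta_pos":[0.0805,-0.0025,0.099],"turn":[0,0,0],"fingers":1}]'

```text
clock: 13.2
position: [0.6076, 0.2916, 0.0221]
ee_rot: [0.98, 0.199, 0.0, 0.0]
ft_force: [-2.2, -0.7, 4.1]
grip_width: 0.72
grasp_force: 44.7
```

Seated height matches. Releasing and going to look at the coarse sieve.

Call:
move_arm --plan '[{"delta_pos":[0,0,-0.001],"turn":[0,0,0],"fingers":0},{"delta_pos":[0,0,-0.001],"turn":[0,0,0],"fingers":0},{"delta_pos":[0,0,-0.001],"turn":[0,0,0],"fingers":0},{"delta_pos":[0,0,-0.001],"turn":[0,0,0],"fingers":0},{"delta_pos":[0,0,-0.04],"turn":[0,0,0],"fingers":0},{"delta_pos":[-0.02,0,-0.1],"turn":[0,0,0],"fingers":0},{"delta_pos":[-0.07,-0.005,-0.12],"turn":[0,0,0],"fingers":0},{"delta_pos":[-0.13,-0.01,-0.12],"turn":[0,0,0],"fingers":0},{"delta_pos":[-0.17,-0.015,-0.12],"turn":[0,0,0],"fingers":0},{"delta_pos":[-0.17,-0.015,-0.12],"turn":[0,0,0],"fingers":0},{"delta_pos":[-0.17,-0.015,-0.12],"turn":[0,0,0],"fingers":0},{"delta_pos":[-0.17,-0.015,-0.12],"turn":[0,0,0],"fingers":0}]'

```text
clock: 14.7
position: [0.4458, 0.2393, 0.1413]
ee_rot: [0.98, 0.199, 0.0, -0.0]
ft_force: [0.4, 0.2, 0.2]
grip_width: 1.001
grasp_force: 0.0
```

```bash
python3 - <<'E'
from h import *
c=snap('wrist');save(c,'w8.png');pickle.dump(c,open('w8.pkl','wb'))
f=circ(c,.046,(.466,.248),.004);print('coarse',f);print('fine',circ(c,.066,(.6085,.290),.005,.045))
todo(tuple(f[0][:2])+(-.003,))
E
```

```text
coarse (array([0.4675, 0.2461, 0.0319, 0.0459]), 1471)
fine None
clock 14.75 pos [0.4456 0.2393 0.1412] x [ 0.921  0.39  -0.   ] z [-0.  0. -1.] j [-0.03  0.17 -0.6   1.83  0.1   1.17 -1.83] w 1.002
(np.float64(0.4675), np.float64(0.2461), -0.003) -> [0.0228 0.0024 0.1442]
```

View pics/w8.png

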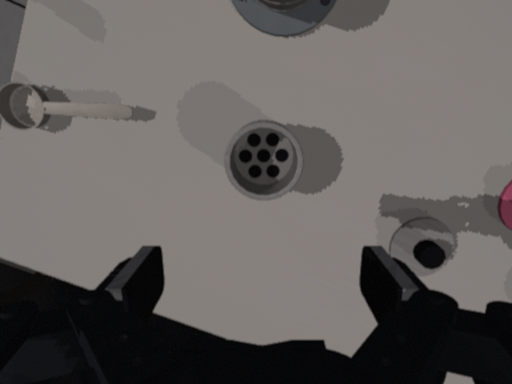

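The coarse sieve with seven holes is at (263,160) and the base is at the top edge. Grasping.

Call:
move_arm --plan '[{"delta_pos":[0.0225,0.0025,0.05],"turn":[0,0,0],"fingers":0},{"delta_pos":[0.0225,0.0025,0.1],"turn":[0,0,0],"fingers":0},{"delta_pos":[0.0225,0.0025,0.13],"turn":[0,0,0],"fingers":0},{"delta_pos":[0.0225,0.0025,0.144],"turn":[0,0,0],"fingers":0},{"delta_pos":[0.0225,0.0025,0.144],"turn":[0,0,0],"fingers":0},{"delta_pos":[0.0225,0.0025,0.144],"turn":[0,0,0],"fingers":0},{"delta_pos":[0.0225,0.0025,0.144],"turn":[0,0,0],"fingers":1},{"delta_pos":[0.0225,0.0025,0.144],"turn":[0,0,0],"fingers":1},{"delta_pos":[0.0225,0.0025,0.144],"turn":[0,0,0],"fingers":1},{"delta_pos":[0.0225,0.0025,0.144],"turn":[0,0,0],"fingers":1}]'

```text
clock: 16.0
position: [0.4675, 0.2458, -0.0011]
ee_rot: [0.98, 0.199, 0.001, 0.0]
ft_force: [-2.8, -1.8, 8.9]
grip_width: 0.719
grasp_force: 41.6
```

Call:
move_arm --plan '[{"delta_pos":[0,0,-0.04],"turn":[0,0,0],"fingers":1},{"delta_pos":[0,0,-0.1],"turn":[0,0,0],"fingers":1},{"delta_pos":[0,0,-0.14],"turn":[0,0,0],"fingers":1},{"delta_pos":[0.035,0.007,-0.145],"turn":[0,0,0],"fingers":1},{"delta_pos":[0.062,0.0135,-0.145],"turn":[0,0,0],"fingers":1},{"delta_pos":[0.062,0.0135,-0.145],"turn":[0,0,0],"fingers":1},{"delta_pos":[0.062,0.0135,-0.145],"turn":[0,0,0],"fingers":1},{"delta_pos":[0.062,0.0135,-0.145],"turn":[0,0,0],"fingers":1}]'

```text
clock: 17.0
position: [0.5283, 0.2574, 0.1425]
ee_rot: [0.98, 0.199, -0.0, 0.0]
ft_force: [-0.8, 0.1, -1.9]
grip_width: 0.712
grasp_force: 44.9
```

```bash
python3 - <<'E'
from h import *
c=snap('wrist');pickle.dump(c,open('w9.pkl','wb'))
f=circ(c,.066,(.6085,.2905),.004,.045);print('fine',f);held(c,.046)
todo(tuple(f[0][:2])+(.06-.001,))
E
```

```text
fine (array([0.6074, 0.2909, 0.0318, 0.0658]), 2076)
held rim z pct [-0.0478 -0.0472 -0.0467] plane [ 0.0052 -0.0005 -0.0468] origin z -0.0012 xmax 0.0324 y -0.0287 0.0295
clock 17.05 pos [0.5285 0.2573 0.1426] x [ 0.921  0.391 -0.   ] z [ 0. -0. -1.] j [-0.06  0.35 -0.57  1.63  0.2   1.22 -1.85] w 0.71
(np.float64(0.6074), np.float64(0.2909), 0.059) -> [ 0.0858 -0.0001  0.0836]
```

Call:
move_arm --plan '[{"delta_pos":[0.045,-0.0005,0.015],"turn":[0,0,0],"fingers":1},{"delta_pos":[0.085,-0.0005,0.03],"turn":[0,0,0],"fingers":1},{"delta_pos":[0.085,-0.0005,0.05],"turn":[0,0,0],"fingers":1},{"delta_pos":[0.085,-0.0005,0.065],"turn":[0,0,0],"fingers":1},{"delta_pos":[0.085,-0.0005,0.072],"turn":[0,0,0],"fingers":1},{"delta_pos":[0.085,-0.0005,0.076],"turn":[0,0,0],"fingers":1},{"delta_pos":[0.085,-0.0005,0.08],"turn":[0,0,0],"fingers":1},{"delta_pos":[0.085,-0.0005,0.083],"turn":[0,0,0],"fingers":1},{"delta_pos":[0.085,-0.0005,0.0845],"turn":[0,0,0],"fingers":1},{"delta_pos":[0.085,-0.0005,0.0845],"turn":[0,0,0],"fingers":1}]'

```text
clock: 18.3
position: [0.6075, 0.291, 0.0591]
ee_rot: [0.98, 0.199, 0.001, 0.0]
ft_force: [-2.5, -2.0, 4.6]
grip_width: 0.714
grasp_force: 45.5
```

Call:
move_arm --plan '[{"delta_pos":[0,0,-0.001],"turn":[0,0,0],"fingers":0},{"delta_pos":[0,0,-0.001],"turn":[0,0,0],"fingers":0},{"delta_pos":[0,0,-0.001],"turn":[0,0,0],"fingers":0},{"delta_pos":[0,0,-0.001],"turn":[0,0,0],"fingers":0},{"delta_pos":[0,0,-0.04],"turn":[0,0,0],"fingers":0},{"delta_pos":[0,0,-0.09],"turn":[0,0,0],"fingers":0},{"delta_pos":[-0.05,0.026,-0.1],"turn":[0,0,0],"fingers":0},{"delta_pos":[-0.1,0.052,-0.1],"turn":[0,0,0],"fingers":0},{"delta_pos":[-0.15,0.078,-0.1],"turn":[0,0,0],"fingers":0},{"delta_pos":[-0.2,0.104,-0.1],"turn":[0,0,0],"fingers":0},{"delta_pos":[-0.25,0.13,-0.1],"turn":[0,0,0],"fingers":0},{"delta_pos":[-0.267,0.138,-0.1],"turn":[0,0,0],"fingers":0}]'

```text
clock: 19.8
position: [0.4135, 0.057, 0.158]
ee_rot: [0.98, 0.197, 0.0, 0.001]
ft_force: [0.8, 0.6, 0.2]
grip_width: 1.002
grasp_force: 0.0
```

Call:
move_arm --plan '[{"delta_pos":[0,0,0],"turn":[0,0,0],"fingers":0.4},{"delta_pos":[0,0,0],"turn":[0,0,0],"fingers":0.4},{"delta_pos":[0,0,0],"turn":[0,0,0],"fingers":0.4}]'

```text
clock: 20.18
position: [0.4156, 0.0607, 0.1578]
ee_rot: [0.98, 0.2, -0.0, -0.0]
ft_force: [-0.4, -0.0, -0.0]
grip_width: 0.597
grasp_force: 0.0
```

```bash
python3 - <<'E'
from h import *
c=snap('wrist');save(c,'w10.png');pickle.dump(c,open('w10.pkl','wb'))
f=circ(c,.032,(.444,.072),.003,.02);print('knob',f);print('disc',circ(c,.011,(.444,.072),.003,.036));print('purple/pink tops');
todo(tuple(f[0][:2])+(.0,))
T=np.array(c['tool_from_camera'])
v,u=np.mgrid[:384,:512];z=c['range_z'];P=np.stack([(u-c['cx'])/c['fx']*z,(v-c['cy'])/c['fy']*z,z],-1)@T[:3,:3].T+T[:3,3]
for s in(-1,1):
    m=(z>0)&(P[...,1]*s>.015)&(P[...,1]*s<.06)&(P[...,2]<.03)&(P[...,2]>-.06);q=P[m];q=q[np.argsort(-q[:,2])];print(s,q[:3].round(4),q[200:202].round(4))
t=snap('top');print('stack top',circ(t,.106,(.6075,.291),.006,.05)); 
E
```

```text
knob (array([0.4449, 0.0695, 0.0118, 0.032 ]), 555)
disc (array([0.445 , 0.0694, 0.031 , 0.011 ]), 2778)
purple/pink tops
clock 20.23 pos [0.4155 0.0605 0.1578] x [ 0.92   0.391 -0.   ] z [-0.  0. -1.] j [ 0.28 -0.06 -0.51  2.01 -0.03  1.19 -1.38] w 0.602
(np.float64(0.4449), np.float64(0.0695), 0.0) -> [0.0306 0.0034 0.1578]
-1 [[-0.002  -0.0253 -0.0241]
 [ 0.0058 -0.0253 -0.0246]
 [-0.0002 -0.0251 -0.0247]] [[ 0.0105 -0.0289 -0.0325]
 [-0.0111 -0.0252 -0.0325]]
1 [[-0.0001  0.0262 -0.0247]
 [-0.0037  0.0263 -0.0247]
 [-0.0011  0.0262 -0.0248]] [[ 0.0101  0.0278 -0.0326]
 [ 0.0101  0.0317 -0.0326]]
stack top (array([0.6069, 0.2925, 0.0324, 0.1041]), 190)
```

View pics/w10.png

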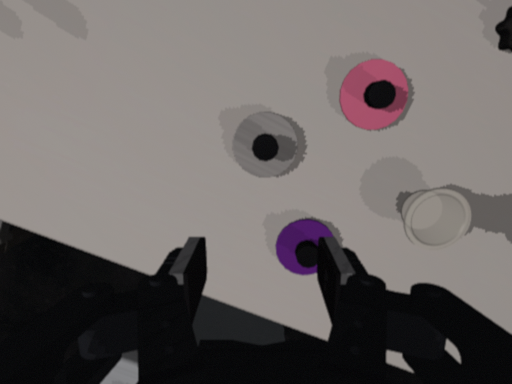

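The grey lid is at (265,145), with pink at (375,95) and purple at (305,248) not meant. The knob top is at 32 mm. Gripping the knob.

Call:
move_arm --plan '[{"delta_pos":[0.0305,0.0035,0.05],"turn":[0,0,0],"fingers":0.4},{"delta_pos":[0.0305,0.0035,0.1],"turn":[0,0,0],"fingers":0.4},{"delta_pos":[0.0305,0.0035,0.145],"turn":[0,0,0],"fingers":0.4},{"delta_pos":[0.0305,0.0035,0.162],"turn":[0,0,0],"fingers":0.4},{"delta_pos":[0.0305,0.0035,0.162],"turn":[0,0,0],"fingers":0.4},{"delta_pos":[0.0305,0.0035,0.162],"turn":[0,0,0],"fingers":0.4},{"delta_pos":[0.0305,0.0035,0.162],"turn":[0,0,0],"fingers":1},{"delta_pos":[0.0305,0.0035,0.162],"turn":[0,0,0],"fingers":1},{"delta_pos":[0.0305,0.0035,0.162],"turn":[0,0,0],"fingers":1},{"delta_pos":[0.0305,0.0035,0.162],"turn":[0,0,0],"fingers":1}]'

```text
clock: 21.52
position: [0.4455, 0.0684, -0.0028]
ee_rot: [0.98, 0.199, 0.001, 0.0]
ft_force: [-3.5, 0.4, 9.7]
grip_width: 0.255
grasp_force: 38.7
```

Call:
move_arm --plan '[{"delta_pos":[0,0,-0.04],"turn":[0,0,0],"fingers":1},{"delta_pos":[0,0,-0.1],"turn":[0,0,0],"fingers":1},{"delta_pos":[0,0,-0.155],"turn":[0,0,0],"fingers":1},{"delta_pos":[0.035,-0.033,-0.185],"turn":[0,0,0],"fingers":1},{"delta_pos":[0.073,-0.07,-0.185],"turn":[0,0,0],"fingers":1},{"delta_pos":[0.111,-0.106,-0.185],"turn":[0,0,0],"fingers":1},{"delta_pos":[0.15,-0.1425,-0.185],"turn":[0,0,0],"fingers":1},{"delta_pos":[0.15,-0.1425,-0.185],"turn":[0,0,0],"fingers":1},{"delta_pos":[0.15,-0.1425,-0.185],"turn":[0,0,0],"fingers":1},{"delta_pos":[0.15,-0.1425,-0.185],"turn":[0,0,0],"fingers":1}]'

```text
clock: 22.78
position: [0.5273, 0.2566, 0.1813]
ee_rot: [0.98, 0.198, 0.0, 0.001]
ft_force: [0.1, -0.4, -1.4]
grip_width: 0.254
grasp_force: 39.9
```

```bash
python3 - <<'E'
from h import *
c=snap('wrist');save(c,'w11.png');pickle.dump(c,open('w11.pkl','wb'))
f=circ(c,.106,(.607,.2915),.004,.045);print('coarse',f)
todo(tuple(f[0][:2])+(.1-.0026,))
T=np.array(c['tool_from_camera'])
v,u=np.mgrid[:384,:512];z=c['range_z'];P=np.stack([(u-c['cx'])/c['fx']*z,(v-c['cy'])/c['fy']*z,z],-1)@T[:3,:3].T+T[:3,3]
m=(z>0)&(np.hypot(P[...,0],P[...,1])<.04)&(P[...,2]<-.003)&(P[...,2]>-.025)&(P[...,0]>.014);q=P[m]
A=np.linalg.lstsq(np.c_[q[:,:2],np.ones(len(q))],q[:,2],rcond=None)[0];print('disc top plane',A.round(4),np.median(q[:,2]),'x',q[:,0].max(),'y',q[:,1].min(),q[:,1].max(),len(q))
E
```

```text
coarse (array([0.6081, 0.2906, 0.0318, 0.1058]), 2122)
clock 22.82 pos [0.5273 0.2567 0.1813] x [0.921 0.389 0.   ] z [ 0.001 -0.001 -1.   ] j [ 0.01  0.34 -0.66  1.58  0.21  1.3  -1.86] w 0.256
(np.float64(0.6081), np.float64(0.2906), 0.0974) -> [0.0876 0.0001 0.0839]
disc top plane [ 0.0322 -0.0015 -0.0141] -0.01349985783142027 x 0.030990395451898238 y -0.026954714800992447 0.027874393535602036 2935
```

View pics/w11.png

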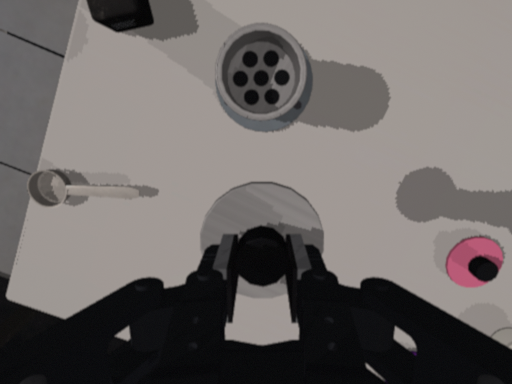

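The lid is held by its knob (262,255) and the coarse sieve mouth is at (260,77) with its rim at 106 mm. Lowering the lid.

Call:
move_arm --plan '[{"delta_pos":[0.045,0,0.015],"turn":[0,0,0],"fingers":1},{"delta_pos":[0.087,0,0.03],"turn":[0,0,0],"fingers":1},{"delta_pos":[0.087,0,0.05],"turn":[0,0,0],"fingers":1},{"delta_pos":[0.087,0,0.065],"turn":[0,0,0],"fingers":1},{"delta_pos":[0.087,0,0.072],"turn":[0,0,0],"fingers":1},{"delta_pos":[0.087,0,0.076],"turn":[0,0,0],"fingers":1},{"delta_pos":[0.087,0,0.08],"turn":[0,0,0],"fingers":1},{"delta_pos":[0.087,0,0.083],"turn":[0,0,0],"fingers":1},{"delta_pos":[0.087,0,0.0855],"turn":[0,0,0],"fingers":1},{"delta_pos":[0.087,0,0.0855],"turn":[0,0,0],"fingers":1}]'

```text
clock: 24.08
position: [0.6079, 0.2924, 0.0973]
ee_rot: [0.98, 0.199, 0.001, -0.0]
ft_force: [-2.4, -2.1, 10.3]
grip_width: 0.256
grasp_force: 41.0
```

Seated. Releasing partway, rising clear and checking.

Call:
move_arm --plan '[{"delta_pos":[0,0,-0.001],"turn":[0,0,0],"fingers":0.4},{"delta_pos":[0,0,-0.001],"turn":[0,0,0],"fingers":0.4},{"delta_pos":[0,0,-0.001],"turn":[0,0,0],"fingers":0.4},{"delta_pos":[0,0,-0.001],"turn":[0,0,0],"fingers":0.4},{"delta_pos":[0,0,-0.03],"turn":[0,0,0],"fingers":0.4},{"delta_pos":[0,0,-0.08],"turn":[0,0,0],"fingers":0.4},{"delta_pos":[-0.05,0,-0.1],"turn":[0,0,0],"fingers":0.4},{"delta_pos":[-0.1,0,-0.1],"turn":[0,0,0],"fingers":0.4},{"delta_pos":[-0.1,0,-0.1],"turn":[0,0,0],"fingers":0.4},{"delta_pos":[-0.1,0,-0.1],"turn":[0,0,0],"fingers":0.4},{"delta_pos":[-0.1,0,-0.1],"turn":[0,0,0],"fingers":0.4}]'

```text
clock: 25.45
position: [0.5159, 0.2533, 0.1954]
ee_rot: [0.98, 0.199, 0.0, -0.0]
ft_force: [0.1, 0.2, -0.7]
grip_width: 0.599
grasp_force: 0.0
```

```bash
python3 - <<'E'
from h import *
c=snap('wrist');d=snap('scene');X=cloud(c)
print('knob',circ(c,.132,(.608,.2915),.004,.03),'disc',circ(c,.111,(.608,.2915),.004,.045))
m=(abs(X[...,2]-.111)<.004)&(np.hypot(X[...,0]-.608,X[...,1]-.2915)<.03);q=X[m]
print(np.linalg.lstsq(np.c_[q[:,:2]-q[:,:2].mean(0),np.ones(len(q))],q[:,2],rcond=None)[0].round(4))
a=np.zeros((400,800,3),'u1');a[:300,:400]=cv2.resize(c['color'],(400,300));a[:,400:]=cv2.resize(d['color'][140:260,90:210],(400,400),interpolation=cv2.INTER_CUBIC)
cv2.imwrite('pics/end.png',a[:,:,::-1]);todo()
E
```

```text
knob (array([0.608 , 0.2921, 0.0119, 0.1319]), 1127) disc (array([0.6081, 0.2912, 0.0316, 0.111 ]), 5244)
[-0.0006 -0.0016  0.111 ]
clock 25.55 pos [0.5157 0.2534 0.1952] x [ 0.921  0.39  -0.   ] z [-0.     0.001 -1.   ] j [ 0.03  0.3  -0.68  1.59  0.19  1.32 -1.85] w 0.602
```

View pics/end.png

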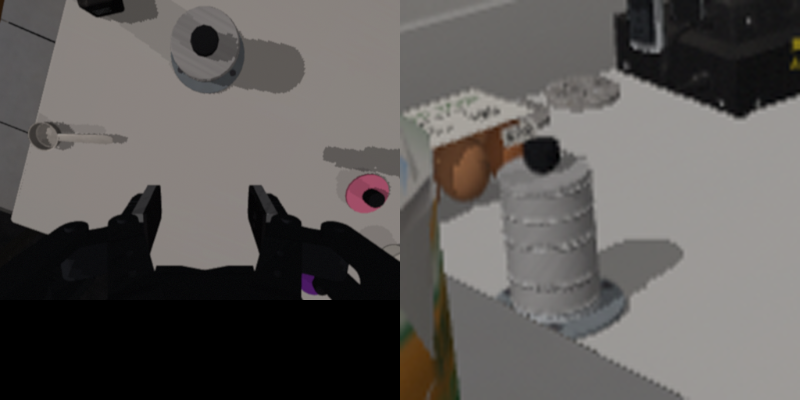

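The stack is straight and closed. The lid disc is level at 111 mm (exactly as expected) and the knob top is at 132 mm, with the gripper clear. Handing in.

```bash
python3 -c "
from workcell import hand_in
print(hand_in())"
```

```text
the job is handed in; nothing more can be done
None
```

The sieve stack stands on the base in the order asked: pan, fine sieve, coarse sieve, lid. The last check showed the lid level at its seated height, and I handed the job in at about 26 s of the 112 s allowed.

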